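# Change over the model in the sloping ratchet clamp

## Task

Change over the work in the sloping model clamp. By its knob, pull the sprung jaw up the slope until its pointer stands at the long line of the scale, and let go so that the ratchet catch holds it at that line, wide enough for the larger model that comes next and no wider; then lift out the finished model and set it flat, teeth up, in the empty tray. Set the waiting model from the paper pad on the clamp bed in its place, teeth up, midway across the bed and with its flat heel towards the fixed lip at the lower end; let go of it, and only then press the catch tab down and keep it down until the jaw has sprung all the way onto the model and holds it against the lip. Do not drop or tip the models, and leave the other things on the bench where they are.

Things in the scene. Friction and masses are not known exactly. Their poses are not given: they have to be found in the camera images.
- clamp_bed: Sloping aluminium bed of the model clamp, 46 mm wide, on a fixed round foot, rising at 30 degrees to the back right. Origin: on its upper surface, mid-width, at the face of the fixed rubber-faced lip (52 wide, 14 high, below x = 0) at the lower end, 42 mm above the bench. x up the slope, y left of it, z square out of the bed. Scale ledge (16 wide) on the -y side at x = 78 to 138 mm.
- jaw (a joint): Travel of the sprung jaw up the slope, m; 0 at the start. Lines of the scale and ratchet teeth at 0.010, 0.020, 0.030 (the long line) and 0.040: pulled a little past a tooth and let go, it settles back on it and is held. Spring 5 N at 0, 8 N at 0.030, + 1 N weight; damped (40 N s/m). Stops at -0.020 and 0.041. Its rubber face (48 wide, 15 high) is at bed x = 61.3 mm + travel.
- jaw_knob (a point): Centre of the gripping part of the black knob on the jaw: round, 22 mm across, axis along bed z, gripped over 22 to 45 mm above the bed surface; this point is 33 mm above the surface and 23 mm up-slope of the jaw's face, and moves with it. Below the knob lies a carriage 11 mm high; the block behind the jaw's face is 17 mm high.
- catch (a joint): Angle of the ratchet catch, rad: 0 with its nose in the teeth; pressing the tab towards the bed turns it; the jaw is free from about 0.22 on; end stop 0.32. A spring lifts it again when let go: the tab takes 2 to 4 N.
- catch_tab (a point): Middle of the top of the catch's thumb tab, a ribbed dark steel plate 36 mm along the slope, 30 mm wide, at the upper end of the bed: at bed x = 191 mm, 28.5 mm above the bed surface at rest. Pressed fully it goes down about 7 mm along -z of the bed. The toothed bar runs 15 mm or more beneath it.
- done_center (a point): Centre (half-way up) of the finished model: plaster jaw model with a gum-coloured band below its teeth, 61 long, 61 wide, 26 mm high, in the clamp at the start. Frame: z out through the teeth, x from the flat heel to the rounded front, y across. Its sides are upright over the lower 15 mm and 61 mm apart from 7 to 30 mm ahead of the heel. 0.09 to 0.18 kg. Underside 13 mm below this point.
- next_center (a point): Centre (half-way up) of the waiting model: plain plaster jaw model, 67 long, 66 wide, 28 mm high, teeth up on the paper pad. Frame: z out through the teeth, x from the flat heel to the rounded front, y across. Its sides are upright over the lower 15 mm and 66 mm apart from 7 to 33 mm ahead of the heel. 0.1 to 0.2 kg. Underside 14 mm below this point.
- next_heel (a point): Middle of the waiting model's flat heel face, 8 mm above its underside and 33.5 mm behind its centre (-x of the model).
- tray: Empty shallow white tray, 185 mm (x) by 135 mm (y), 25 mm high, walls 3 mm, fixed on the bench. Origin: centre of its underside. The top of its floor is 9.5 mm above the bench (and above the origin).
- pad: Pad of mixing paper, 100 mm (x) by 76 mm (y), 12 mm thick, fixed on the bench, on which the waiting model lies. Origin: centre of its underside.
- burner: Bystander: glass spirit burner, 74 mm across, 92 mm high. Origin: centre of its underside.
- powder: Bystander: powder can, 63 mm across, 118 mm high. Origin: centre of its underside.
- bowl: Bystander: rubber mixing bowl, 120 mm across, 78 mm high. Origin: centre of its underside.
- gauge: Bystander: dial calliper lying flat, 160 x 58 x 15 mm. Origin: centre of its underside.
Mind the look-alikes: they are no part of the job. What is shaped like the part that bears next_center but blue is not meant.

How it is judged:
By the outcome, as a careful person would: the job done as asked, in the order asked, and still so for the second after the job is handed in, with the robot touching nothing.
It also fails if it takes over 72 s, if anything falls off the work surface, if the arm or the gripper's body presses on something with over 40 N, if the wrist force passes 120 N, or if a joint passes its speed limit or range.

## Robot

A 6-joint arm with a two-finger parallel gripper is mounted at the origin on a cart in front of the work surface, level with it; the furniture and walls round the work are solid. World frame = base frame: x ahead of the robot, y to its left, z up, the work surface at z = 0. Lengths are in mm, angles in degrees, forces in N, time in s.
With the tool pointing down it reaches from about 325 to 850 mm from the base axis. Payload 15.5 kg.
Tool frame: the origin (TCP) lies at the very end of the fingers, on their centre line; the grasp point (between the pads) lies robot.tcp_to_grasp behind it (robot.tcp_to_grasp is the distance from the TCP to the grasp point, in mm); z points along the fingers, y is the line along which they close (so a half turn about z gives the same grasp; the last joint's range is limited). The gripper opens to 91 mm and grips with 3 to 60 N. Pads are 32 mm wide; open, the fingers measure 118 mm over their backs; the gripper's body (76 mm by 178 mm) begins 60 mm behind the grasp point.
Start: joints at [68.898, 28.281, 77.091, -0, 74.628, -5.472], TCP at [168.388, 601.89, 213.915] pointing down, gripper open.
Joint ranges: [-166.48, 166.48], [-47.26, 123.95], [12.59, 153.08], [-70.14, 250.14], [6.76, 159.57], [-176.63, 176.63]. Speed limits (degrees/s): [108.29, 108.29, 147.25, 172.46, 172.46, 172.46].

## Interface

Orientations are given as a 3x3 rotation matrix whose columns are the frame's x, y, z axes.
In Python, from workcell import robot gives the robot as it stands.
- The arm moves only by the tool step_arm, never from a script. Its arguments are lists of equal length, an entry for each row: "gripper": the gripper command: -1 is shut, 1 is fully open, values between are in proportion; "travel": the shift along the tool's x, y, z in cm, a list of three; "angular": the turn, a rotation vector about the tool's x, y, z in rad, a list of three. A call has exactly 8 rows; each row shifts and turns the commanded pose from where the row before left it, along the tool's axes as they then stand; what a row does not reach is not made up. A row lasts 1/10 s, in which the tool goes at most 50 mm and 8.59 degrees, less where a joint would pass 70% of its speed; a pose out of reach is approached as far as the arm can. A call with a gripper value outside its range is refused whole. The fingers move at their own pace and stop on an object; the grip force is fixed at half the most. Time passes only in rows, so rows that do not move let the fingers close, or fill a call up. It gives the time, the measured TCP pose, the force, the opening and the grip force at its end, in the units of the state.
- robot.get_state(): the state, without advancing time (a new reading comes with each control period).
- robot.read_camera(name): name is "scene" or "side" or "wrist"; returns a dict with "image" (420x560x3 uint8, red, green, blue), "intrinsics" (3x3 intrinsics, pixels), "extrinsics" (4x4, takes a point from world to camera coordinates). Camera axes: x right, y down, z forward; pixel columns grow to the right and rows downward; lengths in mm; the calibration is good to about 2 mm. A picture is of the moment at which its call begins. There is no depth.
- robot.hand_in(): hands the job in; it is judged then, once.
Trained networks look in the newest picture that a camera, given by its name, has taken for a name from the list of things; names that differ only in an ending like _2 or _b are one class to them, and where a whole thing is asked for, a point or a joint stands for the part that bears it (a point fixed in the world has none). Each returns a list of dicts, best first, with "score" (0 to 1); they miss things now and then, are a little off and sometimes report something else, mostly with a low value. They report only what shows in the picture. A call takes as long as a camera call. They do not tell look-alikes from the thing itself.
- robot.look_for(camera, name): "bbox" ([centre column, centre row, width, height] in pixels, round what is visible of it).
- robot.place_of(camera, name): "centre" ([column, row] in pixels: a listed point, or the origin of a listed thing).
The state is a dict: "t": time; "qpos": joint angles; "qd": joint speeds; "joint_efforts": joint torques, N m; "eef_pos": TCP position; "ee_rot": TCP orientation; "force": force on the tool from outside, world axes, zero at the start; "wrist_torque": the same for the moment, N m; "gripper_width": finger opening in mm; "finger_force": force on a finger pad.
Only numpy, scipy, OpenCV 4.12 (cv2) and the standard library are available. Lean on these libraries where they do the work, as an engineer would, in place of code of your own. Each camera call takes 0.05 s, during which the arm holds its last target. There are 200 camera calls.

## Working session

There is one attempt and no reset: what is moved stays moved. The work goes in short steps, Python scripts to look and compute and a tool call to move; the robot and the scene stay as the last step left them, time stands still between calls to the robot, and variables do not carry over. Pictures are saved under pics/ and viewed, at most 10 in all, crops included, and the job is handed in when it is done.

Besides the shell and the picture viewer there is one more tool, called after "Emit:" as name(argument=value, ...) on one line, values as JSON. step_arm: Moves the arm, as the interface text tells. Its arguments: {"type":"object","properties":{"gripper":{"type":"array"},"travel":{"type":"array"},"angular":{"type":"array"}},"required":["gripper","travel","angular"]}

```bash
ls; mkdir -p pics
python3 - <<'E'
from workcell import robot
import cv2,numpy as np
s=robot.get_state();print(s['t'],s['eef_pos'],np.round(s['ee_rot'],3).tolist(),s['gripper_width'],robot.tcp_to_grasp)
ims=[]
for c in ['scene','side','wrist']:
    r=robot.read_camera(c);cv2.imwrite(f'pics/{c}0.png',r['image'][:,:,::-1])
    print(c,np.round(r['intrinsics'],1).tolist(),np.round(r['extrinsics'],3).tolist())
    if c!='wrist' or 1:
        for n in ['clamp_bed','jaw_knob','catch_tab','done_center','next_center','next_heel','tray','pad','burner','powder','bowl','gauge']:
            print(n,[(np.round(d['centre']).tolist(),round(d['score'],2)) for d in robot.place_of(c,n)[:3]])
print(robot.get_state()['t'])
E
```

```text
pics
0.0 [168.25551604 601.54165407 213.33965952] [[-0.963, 0.269, -0.0], [0.269, 0.963, -0.001], [0.0, -0.001, -1.0]] 91.14100166278445 18.8
scene [[517.1, 0.0, 285.2], [0.0, 517.1, 202.8], [0.0, 0.0, 1.0]] [[-0.898, -0.439, 0.021, 521.304], [-0.227, 0.423, -0.877, 177.439], [0.376, -0.793, -0.479, 1731.811], [0.0, 0.0, 0.0, 1.0]]
clamp_bed [([302.0, 225.0], 0.77)]
jaw_knob [([300.0, 197.0], 0.66)]
catch_tab [([297.0, 172.0], 0.6)]
done_center [([297.0, 214.0], 0.81)]
next_center [([278.0, 251.0], 0.57)]
next_heel [([283.0, 259.0], 0.69)]
tray []
pad [([277.0, 254.0], 0.72)]
burner [([236.0, 232.0], 0.8)]
powder []
bowl []
gauge []
side [[502.6, 0.0, 277.5], [0.0, 502.6, 210.2], [0.0, 0.0, 1.0]] [[0.831, -0.556, 0.024, -406.931], [-0.29, -0.469, -0.834, 305.135], [0.475, 0.686, -0.551, 1674.325], [0.0, 0.0, 0.0, 1.0]]
clamp_bed [([260.0, 236.0], 0.91)]
jaw_knob [([272.0, 225.0], 0.7)]
catch_tab [([369.0, 321.0], 0.35)]
done_center [([268.0, 229.0], 0.46)]
next_center [([240.0, 216.0], 0.58), ([191.0, 177.0], 0.53)]
next_heel [([269.0, 225.0], 0.72), ([232.0, 216.0], 0.69), ([201.0, 184.0], 0.58)]
tray [([320.0, 292.0], 0.86)]
pad [([237.0, 224.0], 0.44), ([371.0, 321.0], 0.44)]
burner [([290.0, 215.0], 0.78)]
powder [([370.0, 322.0], 0.79), ([260.0, 237.0], 0.6)]
bowl [([225.0, 194.0], 0.77)]
gauge [([342.0, 339.0], 0.52), ([267.0, 228.0], 0.23)]
wrist [[297.2, 0.0, 281.0], [0.0, 297.2, 211.7], [0.0, 0.0, 1.0]] [[0.27, 0.963, 0.001, -626.288], [0.921, -0.258, 0.29, -32.255], [0.28, -0.078, -0.957, 392.205], [0.0, 0.0, 0.0, 1.0]]
clamp_bed []
jaw_knob []
catch_tab []
done_center []
next_center [([358.0, 354.0], 0.59)]
next_heel []
tray []
pad []
burner []
powder []
bowl []
gauge []
1.95
```

Run:
```python
import cv2,numpy as np
a=cv2.imread('pics/scene0.png')[120:330,150:430];b=cv2.imread('pics/side0.png')[150:360,140:420]
cv2.imwrite('pics/s1.png',cv2.resize(a,None,fx=2.85,fy=2.85,interpolation=3))
cv2.imwrite('pics/s2.png',cv2.resize(b,None,fx=2.85,fy=2.85,interpolation=3))
```

```text
(no output)
```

View pics/s1.png

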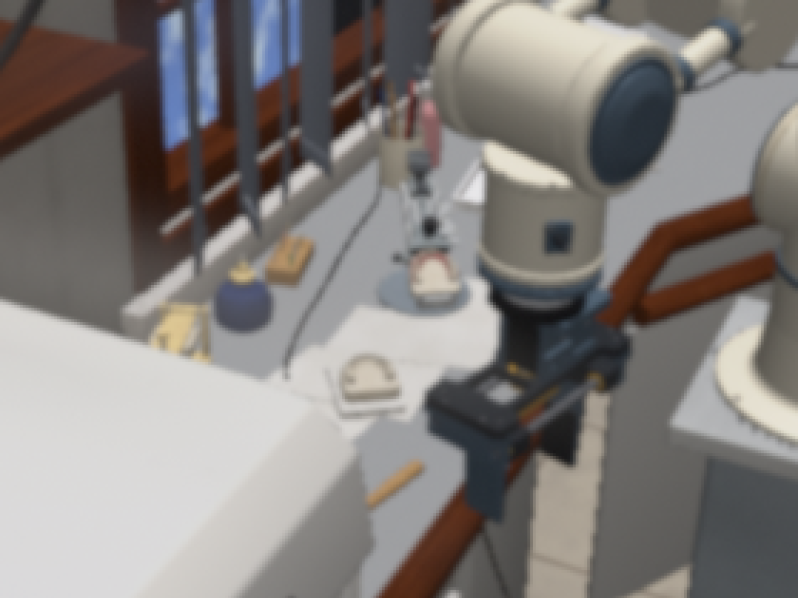

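View pics/s2.png

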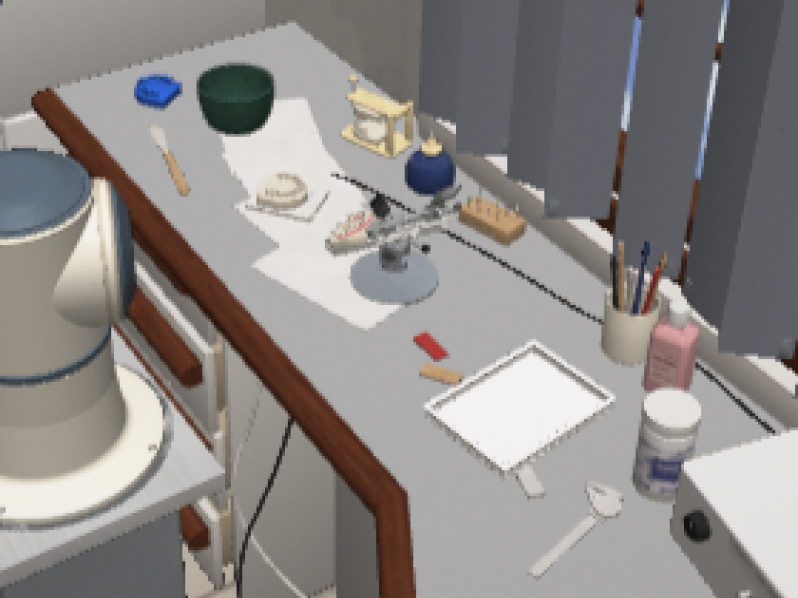

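View pics/wrist0.png

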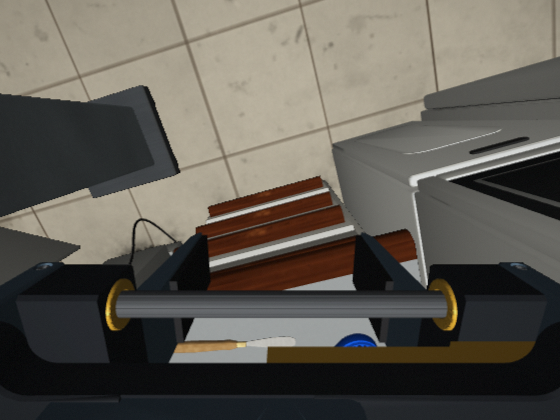

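```bash
cat > h.py <<'E'
from workcell import robot
import numpy as np,cv2
def cam(c):
    r=robot.read_camera(c);return r['image'],r['intrinsics'],r['extrinsics']
def unproj(K,E,px,z):
    R,t=E[:3,:3],E[:3,3];C=-R.T@t;d=R.T@np.linalg.inv(K)@[px[0],px[1],1]
    return C+d*(z-C[2])/d[2]
def proj(K,E,P):
    q=(E[:3,:3]@np.asarray(P,float).T).T+E[:3,3];q=q@K.T;return q[:,:2]/q[:,2:]
E
python3 - <<'E'
from h import *
H=dict(clamp_bed=42,jaw_knob=112.7,catch_tab=162.2,done_center=68.5,next_center=26,next_heel=20,tray=0,pad=0,burner=0,powder=0,bowl=0,gauge=0)
for c in ['scene','side']:
    im,K,E=cam(c)
    for n,z in H.items():
        print(c,n,[(np.round(unproj(K,E,d['centre'],z)[:2]).tolist(),np.round(d['centre'],1).tolist(),round(d['score'],2)) for d in robot.place_of(c,n)[:2]])
E
```

```text
scene clamp_bed [([475.0, 114.0], [298.3, 226.0], 0.85)]
scene jaw_knob [([508.0, 45.0], [298.7, 197.8], 0.53)]
scene catch_tab [([545.0, -59.0], [301.6, 172.0], 0.64)]
scene done_center [([487.0, 78.0], [299.6, 214.1], 0.77)]
scene next_center [([478.0, 263.0], [278.1, 250.9], 0.65)]
scene next_heel [([436.0, 309.0], [283.4, 263.2], 0.58), ([488.0, 80.0], [298.8, 226.1], 0.27)]
scene tray []
scene pad [([480.0, 265.0], [277.2, 257.6], 0.66)]
scene burner [([691.0, 184.0], [234.8, 230.3], 0.96)]
scene powder [([581.0, -146.0], [301.1, 198.8], 0.62)]
scene bowl []
scene gauge [([455.0, 258.0], [284.9, 258.6], 0.46)]
side clamp_bed [([473.0, 96.0], [260.4, 233.0], 0.89)]
side jaw_knob [([486.0, 36.0], [272.0, 224.6], 0.67)]
side catch_tab [([546.0, -33.0], [296.6, 217.7], 0.48)]
side done_center [([477.0, 55.0], [266.9, 232.4], 0.67), ([449.0, 64.0], [259.6, 233.5], 0.16)]
side next_center [([477.0, 257.0], [240.3, 216.2], 0.6), ([440.0, 643.0], [190.7, 178.5], 0.51)]
side next_heel [([456.0, 569.0], [201.4, 185.7], 0.52), ([463.0, 279.0], [234.6, 215.8], 0.45)]
side tray [([490.0, -259.0], [319.3, 292.9], 0.96)]
side pad [([473.0, 258.0], [239.3, 221.6], 0.68)]
side burner [([679.0, 196.0], [288.9, 214.1], 0.82), ([484.0, -261.0], [318.4, 293.8], 0.73)]
side powder [([553.0, -465.0], [374.1, 323.0], 0.61), ([490.0, 129.0], [259.5, 236.0], 0.5)]
side bowl [([519.0, 488.0], [222.4, 193.6], 0.64)]
side gauge [([424.0, -448.0], [340.0, 336.0], 0.79)]
```

```bash
cat >> h.py <<'E'
from scipy.spatial.transform import Rotation as Ro
import json
def frame(yaw,tilt):
    """tool R: x=-(slope dir), y = left of slope, z into slope. yaw: slope heading deg"""
    a,t=np.radians([yaw,tilt]);u=np.array([np.cos(a),np.sin(a),0])
    bx=np.cos(t)*u+[0,0,np.sin(t)];bz=-np.sin(t)*u+[0,0,np.cos(t)];by=np.cross(bz,bx)
    return np.column_stack([-bx,by,-bz]),np.column_stack([bx,by,bz])
def plan(p,R,n,g,p0=None,R0=None):
    s=robot.get_state();p0=s['eef_pos'] if p0 is None else p0;R0=s['ee_rot'] if R0 is None else R0
    w=Ro.from_matrix(R0.T@R).as_rotvec()/n;d=(np.asarray(p)-p0)/n/10
    T=[(R0@Ro.from_rotvec(w*i).as_matrix()).T@d for i in range(n)]
    print('n',n,'mm/row',round(np.linalg.norm(d)*10,1),'deg/row',round(np.degrees(np.linalg.norm(w)),2))
    print(json.dumps(np.round(T,2).tolist()),'w',np.round(w,4).tolist())
E
python3 - <<'E'
from h import *
R,_=frame(-65,0)
plan([500,20,230],R,15,1)
E
```

```text
n 15 mm/row 44.7 deg/row 3.29
[[-3.17, -3.14, -0.11], [-3.35, -2.95, -0.11], [-3.51, -2.76, -0.11], [-3.67, -2.55, -0.11], [-3.81, -2.33, -0.11], [-3.93, -2.11, -0.11], [-4.05, -1.88, -0.11], [-4.15, -1.65, -0.11], [-4.24, -1.41, -0.11], [-4.31, -1.16, -0.11], [-4.37, -0.91, -0.11], [-4.42, -0.66, -0.11], [-4.45, -0.4, -0.11], [-4.46, -0.15, -0.11], [-4.46, 0.11, -0.11]] w [0.0, -0.0, 0.0574]
```

Emit:
step_arm(gripper=[0, 0, 0, 0, 0, 0, 0, 0], travel=[[-3.17, -3.14, -0.11], [-3.35, -2.95, -0.11], [-3.51, -2.76, -0.11], [-3.67, -2.55, -0.11], [-3.81, -2.33, -0.11], [-3.93, -2.11, -0.11], [-4.05, -1.88, -0.11], [-4.15, -1.65, -0.11]], angular=[[0, 0, 0.057], [0, 0, 0.057], [0, 0, 0.057], [0, 0, 0.057], [0, 0, 0.057], [0, 0, 0.057], [0, 0, 0.057], [0, 0, 0.057]])

```text
t: 4.05
eef_pos: [346.3, 290.3, 223.0]
ee_rot: [[-0.745, 0.668, 0.0], [0.668, 0.745, 0.0], [-0.0, 0.001, -1.0]]
force: [1.0, 0.3, -0.3]
gripper_width: 45.6
finger_force: 0.0
```

Emit:
step_arm(gripper=[0, 0, 0, 0, 0, 0, 0, 0], travel=[[-4.24, -1.41, -0.11], [-4.31, -1.16, -0.11], [-4.37, -0.91, -0.11], [-4.42, -0.66, -0.11], [-4.45, -0.4, -0.11], [-4.46, -0.15, -0.11], [-4.46, 0.11, -0.11], [0, 0, 0]], angular=[[0, 0, 0.057], [0, 0, 0.057], [0, 0, 0.057], [0, 0, 0.057], [0, 0, 0.057], [0, 0, 0.057], [0, 0, 0.057], [0, 0, 0]])

```text
t: 4.85
eef_pos: [504.5, 17.0, 230.6]
ee_rot: [[-0.423, 0.906, 0.002], [0.906, 0.423, -0.001], [-0.002, 0.001, -1.0]]
force: [0.6, 0.3, -0.4]
gripper_width: 45.6
finger_force: 0.0
```

Run:
```python
from h import *
s=robot.get_state();print(s['t'],s['eef_pos'],np.round(s['ee_rot'],3).tolist(),s['qpos'])
H=dict(clamp_bed=42,jaw_knob=112.7,catch_tab=162.2,done_center=68.5,next_center=26,next_heel=20,pad=0,tray=0)
for c in ['wrist','scene']:
    im,K,E=cam(c);cv2.imwrite(f'pics/{c}1.png',im[:,:,::-1])
    for n,z in H.items():
        print(c,n,[(np.round(unproj(K,E,d['centre'],z)[:2],1).tolist(),np.round(d['centre'],1).tolist(),round(d['score'],2)) for d in robot.place_of(c,n)[:2]])
```

```text
4.85 [504.53684055  16.98167472 230.62069253] [[-0.423, 0.906, 0.002], [0.906, 0.423, -0.001], [-0.002, 0.001, -1.0]] [-4.81424967e+00  1.75338635e+01  9.24890022e+01 -5.79101582e-02
  6.98573906e+01 -2.98360524e+01]
wrist clamp_bed [([469.1, 98.9], [282.5, 116.2], 0.79)]
wrist jaw_knob [([497.7, 51.5], [288.9, 174.1], 0.73)]
wrist catch_tab [([551.2, -23.5], [308.0, 282.5], 0.93)]
wrist done_center [([478.9, 83.1], [284.7, 133.7], 0.83)]
wrist next_center []
wrist next_heel []
wrist pad []
wrist tray []
scene clamp_bed [([464.1, 101.0], [302.6, 225.1], 0.81)]
scene jaw_knob [([505.0, 52.9], [298.4, 198.9], 0.5)]
scene catch_tab [([380.3, 467.1], [277.2, 255.8], 0.5), ([543.2, -43.3], [300.4, 173.7], 0.42)]
scene done_center [([446.1, 305.5], [281.3, 249.0], 0.59), ([480.3, 77.0], [301.5, 214.4], 0.51)]
scene next_center [([472.4, 256.8], [280.5, 250.4], 0.88)]
scene next_heel [([449.1, 287.6], [282.7, 258.6], 0.6), ([520.3, -8.9], [300.8, 213.0], 0.47)]
scene pad [([473.0, 265.1], [279.1, 258.2], 0.58)]
scene tray [([478.0, -282.0], [337.4, 190.6], 0.88)]
```

View pics/wrist1.png

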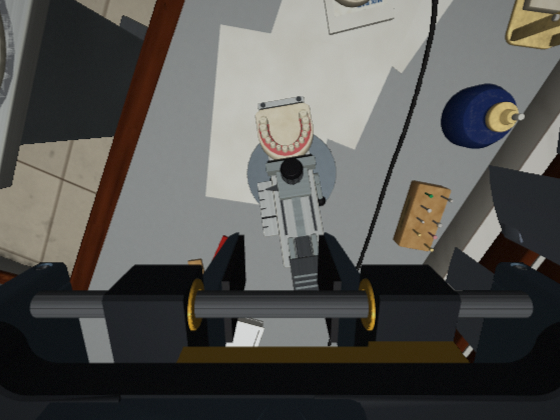

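Emit:
step_arm(gripper=[0, 0, 0, 0, 0, 0, 0, 0], travel=[[3, 0, 0], [3, 0, 0], [0, 0, 0], [0, 0, 0], [0, 0, 0], [0, 0, 0], [0, 0, 0], [0, 0, 0]], angular=[[0, 0, -0.07], [0, 0, -0.07], [0, 0, 0], [0, 0, 0], [0, 0, 0], [0, 0, 0], [0, 0, 0], [0, 0, 0]])

```text
t: 6.55
eef_pos: [474.4, 74.0, 230.3]
ee_rot: [[-0.55, 0.835, -0.0], [0.835, 0.55, -0.0], [0.0, -0.0, -1.0]]
force: [-0.2, 0.0, 0.3]
gripper_width: 45.5
finger_force: 0.0
```

Run:
```python
from h import *
s=robot.get_state();print(s['t'],s['eef_pos'],np.round(s['ee_rot'],3).tolist())
H=dict(clamp_bed=42,jaw_knob=112.7,catch_tab=162.2,done_center=68.5,next_center=26,next_heel=20,pad=0)
for k in range(2):
    im,K,E=cam('wrist');cv2.imwrite('pics/w2.png',im[:,:,::-1]);np.savez('w2.npz',K=K,E=E)
    for n,z in H.items():
        print(n,[(np.round(unproj(K,E,d['centre'],z)[:2],1).tolist(),np.round(d['centre'],1).tolist(),round(d['score'],2)) for d in robot.place_of('wrist',n)[:2]])
```

```text
6.55 [474.43198273  73.96797081 230.34633588] [[-0.55, 0.835, -0.0], [0.835, 0.55, -0.0], [0.0, -0.0, -1.0]]
clamp_bed [([470.5, 102.7], [290.7, 171.0], 0.73)]
jaw_knob [([496.9, 58.6], [290.3, 231.3], 0.81)]
catch_tab [([551.6, -23.4], [291.5, 344.3], 0.79), ([580.3, 177.4], [456.4, 191.7], 0.41)]
done_center [([478.5, 86.4], [289.3, 190.3], 0.62)]
next_center []
next_heel [([456.8, 295.7], [376.1, 17.6], 0.8)]
pad [([469.7, 93.1], [285.3, 171.6], 0.23)]
clamp_bed [([468.4, 98.9], [287.5, 173.0], 0.93)]
jaw_knob [([500.5, 56.8], [292.1, 234.7], 0.69)]
catch_tab [([552.0, -22.4], [292.3, 344.0], 0.89), ([578.2, 177.5], [454.4, 190.8], 0.29)]
done_center [([480.7, 83.6], [289.5, 193.7], 0.67)]
next_center [([472.2, 267.2], [372.6, 49.0], 0.65)]
next_heel [([459.4, 296.5], [378.3, 18.9], 0.76)]
pad [([456.7, 304.3], [375.4, 16.8], 0.34)]
```

View pics/w2.png

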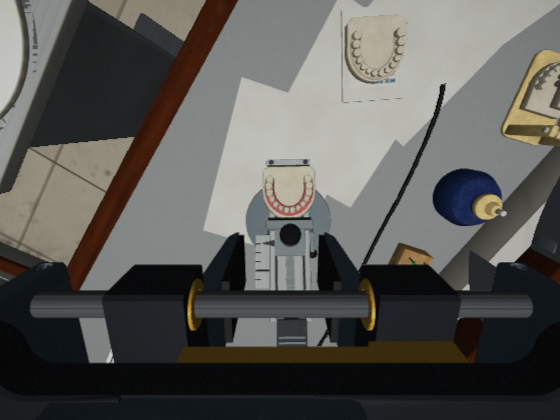

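Run:
```python
from h import *
d=np.load('w2.npz');K,E=d['K'],d['E']
im=cv2.imread('pics/w2.png')
R,B=frame(-56.4,30);o=np.array([468.1,101.9,42])
P=lambda *b:proj(K,E,[o+B@np.array(b)])[0]
for n,b in dict(lipL=(0,26,14),lipR=(0,-26,14),knob=(84.3,0,45),jawL=(61.3,24,15),jawR=(61.3,-24,15),tabmid=(191,0,28.5),t1=(173,15,28.5),t2=(173,-15,28.5)).items(): print(n,P(*b).round(1))
big=cv2.resize(im[140:360,220:360],None,fx=4,fy=4,interpolation=3)
def pt(b,c):
    p=(P(*b)-[220,140]+.5)*4;cv2.circle(big,tuple(int(v) for v in p),3,c,-1)
for b in [(0,26,14),(0,-26,14),(61.3,24,15),(61.3,-24,15),(173,15,28.5),(173,-15,28.5),(0,0,14)]:pt(b,(0,255,0))
for t in np.linspace(0,6.28,24): pt((84.3+11*np.cos(t),11*np.sin(t),45),(255,0,255))
L=np.hstack([big[:600,:],]);
# waiting model crop
m=cv2.resize(im[0:110,330:420],None,fx=4,fy=4,interpolation=3)
c=np.zeros((600,800,3),np.uint8);c[:600,:420]=big[:600,60:480];c[:440,430:790]=m;cv2.imwrite('pics/chk.png',c)
```

```text
lipL [311.2 166.3]
lipR [266.7 166.5]
knob [290.5 233.9]
jawL [311.  217.5]
jawR [268.  217.7]
tabmid [291.2 345.1]
t1 [306.2 325.4]
t2 [275.8 325.5]
```

View pics/chk.png

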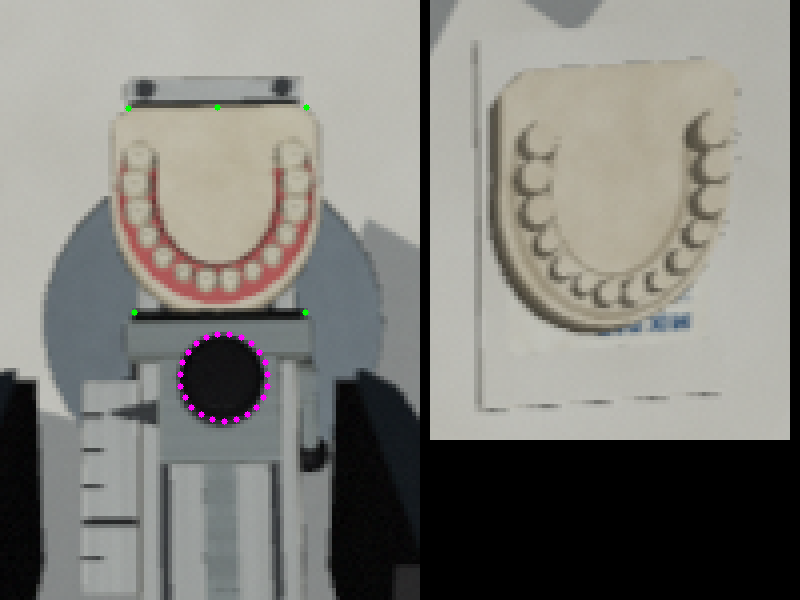

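```bash
cat >> h.py <<'E'
RT,B=frame(-55.8,30);O=np.array([467.6,101.5,42.])
bed=lambda *b:O+B@np.array(b,float)
def inbed():
    s=robot.get_state();print('t',round(s['t'],2),'bed',np.round(B.T@(s['eef_pos']-O),2),'rotvec err',np.round(Ro.from_matrix(s['ee_rot'].T@RT).as_rotvec(),4),'F_bed',np.round(B.T@s['force'],1),'w',round(s['gripper_width'],1),round(s['finger_force'],1))
E
python3 - <<'E'
from h import *
inbed();plan(bed(84.3,0,70),RT,7,0)
E
```

```text
t 7.35 bed [116.93  -9.74 150.06] rotvec err [-0.0037 -0.5236 -0.0135] F_bed [ 0.  -0.4  0.2] w 45.8 0.0
n 7 mm/row 12.4 deg/row 4.29
[[-0.17, 0.14, 1.22], [-0.07, 0.14, 1.23], [0.02, 0.14, 1.23], [0.11, 0.14, 1.23], [0.2, 0.14, 1.22], [0.29, 0.14, 1.2], [0.38, 0.14, 1.18]] w [-0.0005, -0.0748, -0.0019]
```

Emit:
step_arm(gripper=[0, 0, 0, 0, 0, 0, 0, 0], travel=[[-0.17, 0.14, 1.22], [-0.07, 0.14, 1.23], [0.02, 0.14, 1.23], [0.11, 0.14, 1.23], [0.2, 0.14, 1.22], [0.29, 0.14, 1.2], [0.38, 0.14, 1.18], [0, 0, 0]], angular=[[-0.0005, -0.0748, -0.002], [-0.0005, -0.0748, -0.002], [-0.0005, -0.0748, -0.002], [-0.0005, -0.0748, -0.002], [-0.0005, -0.0748, -0.002], [-0.0005, -0.0748, -0.002], [-0.0005, -0.0748, -0.002], [0, 0, 0]])

```text
t: 8.15
eef_pos: [487.6, 70.7, 143.0]
ee_rot: [[-0.49, 0.826, 0.28], [0.714, 0.564, -0.415], [-0.501, -0.004, -0.866]]
force: [-0.3, -0.5, -0.1]
gripper_width: 45.7
finger_force: 0.0
```

Run:
```python
from h import *
inbed()
im,K,E=cam('wrist');cv2.imwrite('pics/w3.png',im[:,:,::-1])
print(proj(K,E,[bed(84.3,0,33),bed(0,0,0),bed(61.3,0,15),bed(84.3,0,45)]))
print([ (d['centre'],d['score']) for n in ['jaw_knob','done_center'] for d in robot.place_of('wrist',n)])
```

```text
t 8.15 bed [82.32 -0.75 69.13] rotvec err [-0.002   0.0007  0.004 ] F_bed [ 0.2 -0.5 -0.2] w 45.7 0.0
[[281.23439461 239.96252957]
 [281.70181312 122.70340623]
 [281.37394218 204.08166657]
 [281.21391765 246.3852563 ]]
[([283.1, 240.3], 0.69), ([281.4, 166.5], 0.59)]
```

View pics/w3.png

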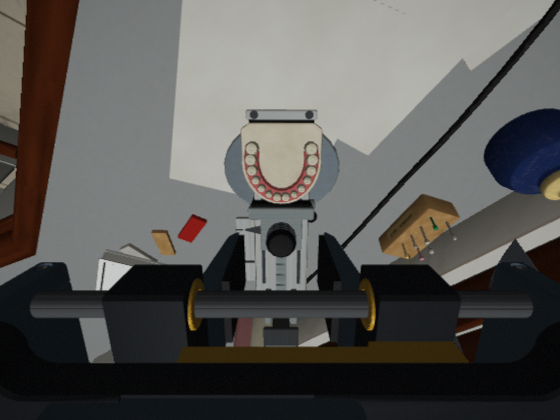

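Emit:
step_arm(gripper=[0, 0, 0, 0, -1, -1, -1, -1], travel=[[-0.2, 0.07, 1.2], [0, 0, 1.2], [0, 0, 1.2], [0, 0, 1.0], [0, 0, 0], [0, 0, 0], [0, 0, 0], [0, 0, 0]], angular=[[0, 0, 0], [0, 0, 0], [0, 0, 0], [0, 0, 0], [0, 0, 0], [0, 0, 0], [0, 0, 0], [0, 0, 0]])

```text
t: 9.1
eef_pos: [502.0, 49.2, 106.1]
ee_rot: [[-0.488, 0.827, 0.279], [0.716, 0.562, -0.415], [-0.5, -0.003, -0.866]]
force: [-6.2, -7.5, -1.2]
gripper_width: 21.0
finger_force: 30.0
```

Run:
```python
from h import *
inbed()
```

```text
t 9.1 bed [86.23 -0.9  24.2 ] rotvec err [-0.0028  0.0003  0.001 ] F_bed [ 1.7 -9.4 -2.4] w 21.0 30.0
```

Emit:
step_arm(gripper=[-1, -1, -1, -1, -1, -1, -1, -1], travel=[[-0.4, -0.1, 0], [-0.5, 0, 0], [-0.5, 0, 0], [-0.5, 0, 0], [-0.5, 0, 0], [-0.5, 0, 0], [-0.4, 0, 0], [0, 0, 0]], angular=[[0, 0, 0], [0, 0, 0], [0, 0, 0], [0, 0, 0], [0, 0, 0], [0, 0, 0], [0, 0, 0], [0, 0, 0]])

```text
t: 9.9
eef_pos: [517.8, 25.8, 122.3]
ee_rot: [[-0.487, 0.827, 0.28], [0.716, 0.562, -0.413], [-0.499, -0.001, -0.867]]
force: [-6.4, 4.8, -5.5]
gripper_width: 20.7
finger_force: 30.0
```

Run:
```python
from h import *
inbed()
im,K,E=cam('wrist');cv2.imwrite('pics/w4.png',im[:,:,::-1])
c=cv2.resize(im[80:320,170:370,::-1],None,fx=3,fy=2.5,interpolation=3);cv2.imwrite('pics/w4c.png',c)
```

```text
t 9.9 bed [118.81  -0.99  24.18] rotvec err [-0.0008 -0.0011  0.0005] F_bed [-9.3 -2.6 -1. ] w 20.7 30.0
```

View pics/w4c.png

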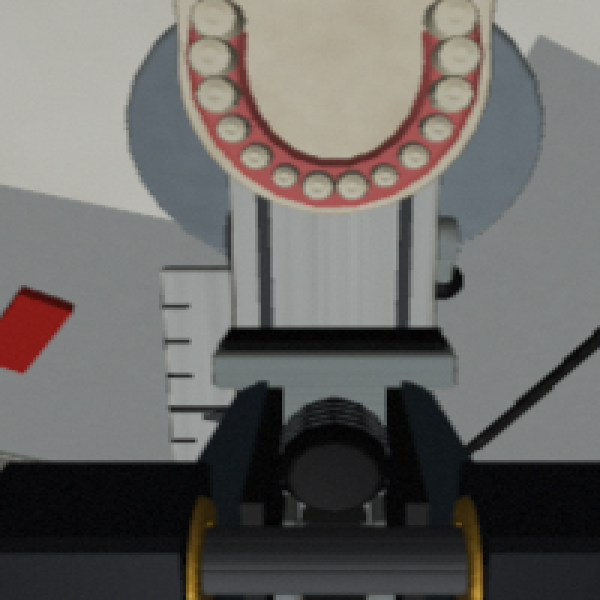

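Emit:
step_arm(gripper=[0, 0, 0, 0, 0, 0, 0.4, 0.6], travel=[[0, 0, 0], [0, 0, 0], [0, 0, 0], [0, 0, -1.5], [0, 0, -3], [1, 0, -1.5], [3, 0, 0], [3, 0, 0]], angular=[[0, 0, 0], [0, 0, 0], [0, 0, 0], [0, 0, 0], [0, 0, 0], [0, 0, 0], [0, 0, 0], [0, 0, 0]])

```text
t: 10.75
eef_pos: [468.0, 101.6, 140.1]
ee_rot: [[-0.485, 0.827, 0.283], [0.717, 0.562, -0.413], [-0.501, 0.003, -0.866]]
force: [0.9, -0.5, -0.3]
gripper_width: 58.8
finger_force: 0.0
```

Run:
```python
from h import *
inbed()
im,K,E=cam('wrist');cv2.imwrite('pics/w5.png',im[:,:,::-1])
print(proj(K,E,[bed(114.3,0,45),bed(0,0,0),bed(91.3,0,15)]))
print([ (d['centre'],d['score']) for n in ['jaw_knob','done_center'] for d in robot.place_of('wrist',n)])
c=cv2.resize(im[80:320,170:370,::-1],None,fx=3,fy=2.5,interpolation=3);cv2.imwrite('pics/w5c.png',c)
```

```text
t 10.75 bed [49.18  0.41 84.86] rotvec err [ 0.0022  0.0006 -0.0016] F_bed [ 0.6  0.5 -0.7] w 58.8 0.0
[[279.79400103 309.33128694]
 [279.45793026 162.9342412 ]
 [279.76663156 267.12954477]]
[([281.8, 302.7], 0.56), ([278.7, 202.9], 0.89)]
```

View pics/w5c.png

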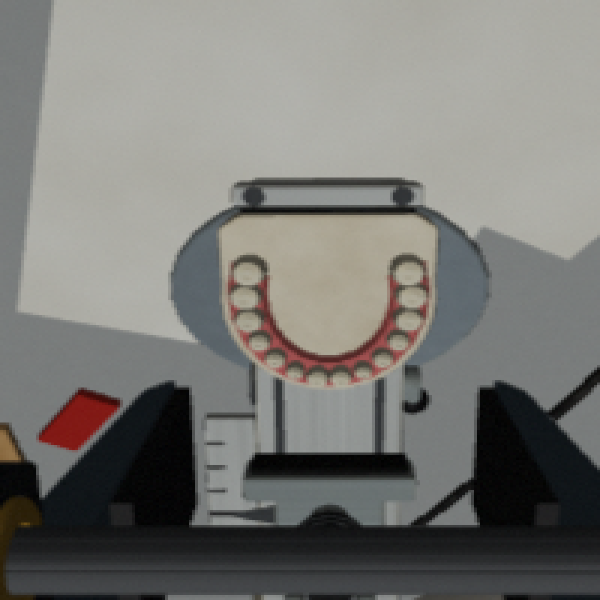

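Emit:
step_arm(gripper=[1, 1, 1, 1, 1, 1, 1, 1], travel=[[1.4, -0.1, 0], [1.5, 0, 0], [0, 0, 2.2], [0, 0, 2.2], [0, 0, 2.2], [0, 0, 1.5], [0, 0, 0], [0, 0, 0]], angular=[[0, 0, 0], [0, 0, 0], [0, 0, 0], [0, 0, 0], [0, 0, 0], [0, 0, 0], [0, 0, 0], [0, 0, 0]])

```text
t: 11.7
eef_pos: [475.9, 87.1, 55.3]
ee_rot: [[-0.486, 0.827, 0.281], [0.716, 0.562, -0.414], [-0.5, -0.0, -0.866]]
force: [0.1, -0.4, 0.4]
gripper_width: 91.4
finger_force: 0.0
```

Run:
```python
from h import *
inbed()
```

```text
t 11.7 bed [20.99 -1.17  3.22] rotvec err [-0.0003  0.0002 -0.0003] F_bed [ 0.5 -0.1  0.1] w 91.4 0.0
```

Emit:
step_arm(gripper=[-1, -1, -1, -1, -1, -1, -1, -1], travel=[[0.1, 0.0, 0], [0, 0, 0], [0, 0, 0], [0, 0, 0], [0, 0, 0], [0, 0, 0], [0, 0, 0], [0, 0, 0]], angular=[[0, 0, 0], [0, 0, 0], [0, 0, 0], [0, 0, 0], [0, 0, 0], [0, 0, 0], [0, 0, 0], [0, 0, 0]])

```text
t: 12.5
eef_pos: [475.1, 88.4, 54.5]
ee_rot: [[-0.487, 0.827, 0.282], [0.716, 0.563, -0.413], [-0.5, 0.0, -0.866]]
force: [-2.0, 4.1, 7.5]
gripper_width: 59.4
finger_force: 30.0
```

Run:
```python
from h import *
inbed()
```

```text
t 12.5 bed [19.32 -1.15  3.33] rotvec err [0.0005 0.0001 0.0004] F_bed [-0.1  0.6  8.8] w 59.4 30.0
```

Emit:
step_arm(gripper=[-1, -1, -1, -1, -1, -1, -1, -1], travel=[[0, 0, -0.5], [0, 0, -1], [0, 0, -1.5], [0, 0, -2], [0, 0, -2.5], [0, 0, -2.5], [0, 0, -2], [0, 0, -1]], angular=[[0, 0, 0], [0, 0, 0], [0, 0, 0], [0, 0, 0], [0, 0, 0], [0, 0, 0], [0, 0, 0], [0, 0, 0]])

```text
t: 13.3
eef_pos: [438.2, 143.1, 168.6]
ee_rot: [[-0.487, 0.826, 0.282], [0.716, 0.563, -0.412], [-0.499, 0.002, -0.866]]
force: [0.0, 0.5, -0.9]
gripper_width: 59.4
finger_force: 30.0
```

Run:
```python
from h import *
inbed();print(robot.get_state()['eef_pos'])
for c in ['side','scene']:
    im,K,E=cam(c)
    for k in range(2): print(c,[(unproj(K,E,d['centre'],0).round(1)[:2],d['score']) for d in robot.place_of(c,'tray')])
    if c=='side':
        q=[(np.array(p)/2.85+[140,150]) for p in [(430,405),(535,343),(613,398),(508,470)]]
        w=np.array([unproj(K,E,p,25)[:2] for p in q]);print(w.round(0),w.mean(0))
        g=im.astype(int);m=((g.min(2)>215)).astype(np.uint8);n,l,st,ce=cv2.connectedComponentsWithStats(m)
        for i in range(1,n):
            if st[i,4]>300 and abs(ce[i]-[320,292]).max()<25:
                ys,xs=np.where(l==i);print(st[i],cv2.minAreaRect(np.float32([unproj(K,E,(x,y),20)[:2] for x,y in zip(xs,ys)])))
```

```text
t 13.3 bed [ 19.17  -0.97 135.08] rotvec err [ 0.0021 -0.0007  0.0003] F_bed [-0.8  0.3 -0.5] w 59.4 30.0
[438.16891086 143.08784303 168.56406954]
side [(array([ 495.7, -271.9]), 0.94)]
side [(array([ 495.7, -271.9]), 0.94)]
[[ 393. -225.]
 [ 569. -203.]
 [ 585. -332.]
 [ 406. -359.]] [ 488.24700367 -279.50088504]
[ 289  269   67   46 1375] ((491.26605224609375, -270.8851318359375), (189.65597534179688, 138.70785522460938), 7.203722953796387)
scene [(array([ 490.2, -281.6]), 0.81)]
scene [(array([ 490.2, -281.6]), 0.81)]
```

Run:
```python
from h import *
R1,_=frame(-68,0);R2,_=frame(-83,0);p1=[460,10,225]
plan(p1,R1,8,-1);plan([489.7,-250,130],R2,8,-1,np.array(p1),R1)
```

```text
n 8 mm/row 18.2 deg/row 4.04
[[-1.68, -0.7, 0.12], [-1.7, -0.66, 0.01], [-1.71, -0.61, -0.09], [-1.72, -0.57, -0.2], [-1.72, -0.52, -0.31], [-1.71, -0.48, -0.42], [-1.69, -0.44, -0.52], [-1.66, -0.4, -0.63]] w [0.0068, 0.0652, 0.0261]
n 8 mm/row 34.8 deg/row 1.87
[[-3.15, -0.87, 1.19], [-3.18, -0.77, 1.19], [-3.2, -0.67, 1.19], [-3.22, -0.56, 1.19], [-3.24, -0.45, 1.19], [-3.25, -0.35, 1.19], [-3.26, -0.24, 1.19], [-3.27, -0.13, 1.19]] w [0.0, 0.0, 0.0327]
```

Emit:
step_arm(gripper=[-1, -1, -1, -1, -1, -1, -1, -1], travel=[[-1.68, -0.7, 0.12], [-1.7, -0.66, 0.01], [-1.71, -0.61, -0.09], [-1.72, -0.57, -0.2], [-1.72, -0.52, -0.31], [-1.71, -0.48, -0.42], [-1.69, -0.44, -0.52], [-1.66, -0.4, -0.63]], angular=[[0.0068, 0.0652, 0.0261], [0.0068, 0.0652, 0.0261], [0.0068, 0.0652, 0.0261], [0.0068, 0.0652, 0.0261], [0.0068, 0.0652, 0.0261], [0.0068, 0.0652, 0.0261], [0.0068, 0.0652, 0.0261], [0.0068, 0.0652, 0.0261]])

```text
t: 14.4
eef_pos: [460.2, 9.2, 225.4]
ee_rot: [[-0.373, 0.928, -0.001], [0.928, 0.373, 0.003], [0.003, 0.001, -1.0]]
force: [0.3, 0.1, -0.7]
gripper_width: 59.6
finger_force: 30.0
```

Emit:
step_arm(gripper=[-1, -1, -1, -1, -1, -1, -1, -1], travel=[[-3.15, -0.87, 1.19], [-3.18, -0.77, 1.19], [-3.2, -0.67, 1.19], [-3.22, -0.56, 1.19], [-3.24, -0.45, 1.19], [-3.25, -0.35, 1.19], [-3.26, -0.24, 1.19], [-3.27, -0.13, 1.19]], angular=[[0, 0, 0.0327], [0, 0, 0.0327], [0, 0, 0.0327], [0, 0, 0.0327], [0, 0, 0.0327], [0, 0, 0.0327], [0, 0, 0.0327], [0, 0, 0.0327]])

```text
t: 15.2
eef_pos: [489.4, -251.2, 128.8]
ee_rot: [[-0.12, 0.993, -0.001], [0.993, 0.12, 0.001], [0.001, -0.0, -1.0]]
force: [0.3, 0.6, -0.5]
gripper_width: 59.7
finger_force: 30.0
```

Run:
```python
from h import *
s=robot.get_state();print(s['t'],s['eef_pos'],s['gripper_width'])
im,K,E=cam('wrist');cv2.imwrite('pics/w6.png',im[:,:,::-1])
print([(d['centre'],unproj(K,E,d['centre'],0).round(1)[:2],d['score']) for d in robot.place_of('wrist','tray')])
R2,_=frame(-83,0)
plan([490,-262,13.5],R2,7,-1)
print(robot.get_state()['ee_rot'].round(3))
```

```text
15.2 [ 489.39062286 -251.17275106  128.80073392] 59.69229508999443
[([275.1, 217.6], array([ 484.9, -265.4]), 0.6)]
n 7 mm/row 16.4 deg/row 0.04
[[-0.13, -0.01, 1.63], [-0.13, -0.01, 1.63], [-0.13, -0.01, 1.63], [-0.13, -0.01, 1.63], [-0.13, -0.01, 1.63], [-0.13, -0.01, 1.63], [-0.13, -0.01, 1.63]] w [-0.0001, -0.0001, -0.0006]
[[-0.117  0.993 -0.001]
 [ 0.993  0.117  0.001]
 [ 0.001 -0.001 -1.   ]]
```

View pics/w6.png

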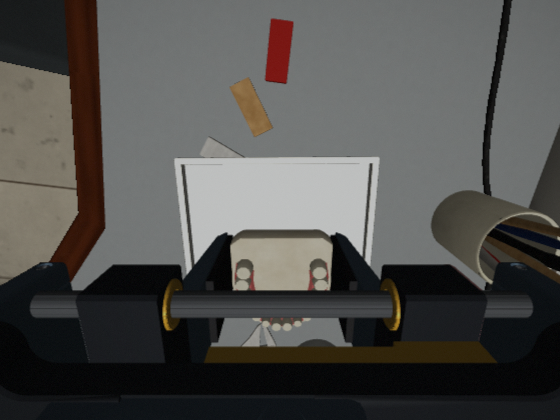

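Emit:
step_arm(gripper=[-1, -1, -1, -1, -1, -1, -1, -1], travel=[[-0.15, 0, 2], [-0.15, 0, 2.5], [-0.15, 0, 2.5], [-0.15, 0, 2], [-0.15, 0, 1.3], [-0.15, 0, 0.6], [0, 0, 0.3], [0, 0, 0.1]], angular=[[0, 0, 0], [0, 0, 0], [0, 0, 0], [0, 0, 0], [0, 0, 0], [0, 0, 0], [0, 0, 0], [0, 0, 0]])

```text
t: 16.1
eef_pos: [491.5, -258.5, 17.6]
ee_rot: [[-0.122, 0.993, 0.001], [0.993, 0.122, 0.0], [0.0, 0.001, -1.0]]
force: [0.3, -1.1, -0.9]
gripper_width: 59.4
finger_force: 30.0
```

Emit:
step_arm(gripper=[-1, -1, -1, -1, -1, -1, -1, -1], travel=[[0, 0, 0.05], [0, 0, 0.05], [0, 0, 0], [0, 0, 0], [0, 0, 0], [0, 0, 0], [0, 0, 0], [0, 0, 0]], angular=[[0, 0, 0], [0, 0, 0], [0, 0, 0], [0, 0, 0], [0, 0, 0], [0, 0, 0], [0, 0, 0], [0, 0, 0]])

```text
t: 16.9
eef_pos: [491.4, -258.4, 16.4]
ee_rot: [[-0.122, 0.993, 0.001], [0.993, 0.122, 0.001], [0.0, 0.001, -1.0]]
force: [-0.9, -0.4, -0.6]
gripper_width: 59.7
finger_force: 30.0
```

Emit:
step_arm(gripper=[-1, -1, -1, -1, -1, -1, -1, -1], travel=[[0, 0, 0.1], [0, 0, 0.1], [0, 0, 0.1], [0, 0, 0], [0, 0, 0], [0, 0, 0], [0, 0, 0], [0, 0, 0]], angular=[[0, 0, 0], [0, 0, 0], [0, 0, 0], [0, 0, 0], [0, 0, 0], [0, 0, 0], [0, 0, 0], [0, 0, 0]])

```text
t: 17.7
eef_pos: [491.4, -258.4, 13.4]
ee_rot: [[-0.122, 0.993, 0.001], [0.993, 0.122, 0.001], [0.0, 0.001, -1.0]]
force: [-0.2, -0.2, -1.4]
gripper_width: 59.5
finger_force: 30.0
```

Emit:
step_arm(gripper=[-1, -1, -1, -1, -1, -1, -1, -1], travel=[[0, 0, 0.05], [0, 0, 0.05], [0, 0, 0], [0, 0, 0], [0, 0, 0], [0, 0, 0], [0, 0, 0], [0, 0, 0]], angular=[[0, 0, 0], [0, 0, 0], [0, 0, 0], [0, 0, 0], [0, 0, 0], [0, 0, 0], [0, 0, 0], [0, 0, 0]])

```text
t: 18.5
eef_pos: [491.5, -258.4, 13.0]
ee_rot: [[-0.122, 0.993, 0.001], [0.993, 0.122, 0.0], [0.0, 0.001, -1.0]]
force: [-2.2, 1.8, 12.7]
gripper_width: 59.6
finger_force: 30.0
```

Emit:
step_arm(gripper=[-1, 1, 1, 1, 1, 1, 1, 1], travel=[[0, 0, -0.03], [0, 0, 0], [0, 0, 0], [0, 0, 0], [0, 0, -0.5], [0, 0, -2], [0, 0, -4], [0, 0, -4.5]], angular=[[0, 0, 0], [0, 0, 0], [0, 0, 0], [0, 0, 0], [0, 0, 0], [0, 0, 0], [0, 0, 0], [0, 0, 0]])

```text
t: 19.3
eef_pos: [490.5, -257.9, 123.4]
ee_rot: [[-0.122, 0.993, -0.001], [0.993, 0.122, 0.002], [0.002, -0.001, -1.0]]
force: [0.7, -0.2, -0.8]
gripper_width: 91.1
finger_force: 0.0
```

Run:
```python
from h import *
s=robot.get_state();print(s['t'],s['eef_pos'],s['gripper_width'])
R1,_=frame(-56,0);p1=np.array([470,0,250.])
plan(p1,R1,8,1)
p2=np.array([483,180,230.])
plan(p2,R1,5,1,p1,R1)
```

```text
19.3 [ 490.53471775 -257.9156163   123.39710307] 91.07420715934077
n 8 mm/row 36.0 deg/row 3.37
[[3.23, 0.14, -1.58], [3.22, 0.33, -1.58], [3.19, 0.52, -1.58], [3.16, 0.7, -1.58], [3.11, 0.89, -1.58], [3.05, 1.07, -1.58], [2.98, 1.25, -1.58], [2.91, 1.42, -1.58]] w [-0.0, -0.0003, -0.0589]
n 5 mm/row 36.3 deg/row 0.0
[[2.84, 2.23, 0.4], [2.84, 2.23, 0.4], [2.84, 2.23, 0.4], [2.84, 2.23, 0.4], [2.84, 2.23, 0.4]] w [0.0, 0.0, 0.0]
```

Emit:
step_arm(gripper=[1, 1, 1, 1, 1, 1, 1, 1], travel=[[3.23, 0.14, -1.58], [3.22, 0.33, -1.58], [3.19, 0.52, -1.58], [3.16, 0.7, -1.58], [3.11, 0.89, -1.58], [3.05, 1.07, -1.58], [2.98, 1.25, -1.58], [2.91, 1.42, -1.58]], angular=[[0, 0, -0.0589], [0, 0, -0.0589], [0, 0, -0.0589], [0, 0, -0.0589], [0, 0, -0.0589], [0, 0, -0.0589], [0, 0, -0.0589], [0, 0, -0.0589]])

```text
t: 20.1
eef_pos: [470.1, 0.7, 250.2]
ee_rot: [[-0.561, 0.828, 0.001], [0.828, 0.561, 0.001], [-0.0, 0.001, -1.0]]
force: [-0.5, -0.1, -0.7]
gripper_width: 91.0
finger_force: 0.0
```

Emit:
step_arm(gripper=[1, 1, 1, 1, 1, 1, 1, 1], travel=[[2.84, 2.23, 0.4], [2.84, 2.23, 0.4], [2.84, 2.23, 0.4], [2.84, 2.23, 0.4], [2.84, 2.23, 0.4], [0, 0, 0], [0, 0, 0], [0, 0, 0]], angular=[[0, 0, 0], [0, 0, 0], [0, 0, 0], [0, 0, 0], [0, 0, 0], [0, 0, 0], [0, 0, 0], [0, 0, 0]])

```text
t: 20.9
eef_pos: [483.5, 178.9, 229.5]
ee_rot: [[-0.559, 0.829, 0.001], [0.829, 0.559, 0.0], [-0.0, 0.001, -1.0]]
force: [-0.2, 0.8, 0.4]
gripper_width: 91.3
finger_force: 0.0
```

Run:
```python
from h import *
s=robot.get_state();print(s['t'],s['eef_pos'],s['ee_rot'].round(3).tolist())
for k in range(2):
    im,K,E=cam('wrist')
    for n,z in dict(next_center=26,next_heel=20,pad=0).items():
        print(n,[(np.round(unproj(K,E,d['centre'],z)[:2],1).tolist(),np.round(d['centre'],1).tolist(),round(d['score'],2)) for d in robot.place_of('wrist',n)[:2]])
    print([d['bbox'] for d in robot.look_for('wrist','next_center')])
cv2.imwrite('pics/w7.png',im[:,:,::-1]);np.savez('w7.npz',K=K,E=E)
cx,cy=proj(K,E,[[473,262,26]])[0].astype(int);print(cx,cy)
x0,y0=max(cx-75,0),max(cy-70,0);c=cv2.resize(im[y0:y0+140,x0:x0+150,::-1],None,fx=4,fy=4,interpolation=3);cv2.imwrite('pics/w7c.png',c);print(x0,y0)
```

```text
20.9 [483.53220008 178.88720925 229.51424676] [[-0.559, 0.829, 0.001], [0.829, 0.559, 0.0], [-0.0, 0.001, -1.0]]
next_center [([473.7, 268.3], [314.8, 124.9], 0.68)]
next_heel [([457.6, 295.4], [316.6, 97.5], 0.84)]
pad []
[[315.2, 125.2, 51.7, 58.1]]
next_center [([470.9, 267.5], [312.3, 124.0], 0.84)]
next_heel [([456.0, 294.4], [314.8, 97.3], 0.71)]
pad []
[[314.4, 124.0, 53.9, 58.0]]
311 128
236 58
```

View pics/w7c.png

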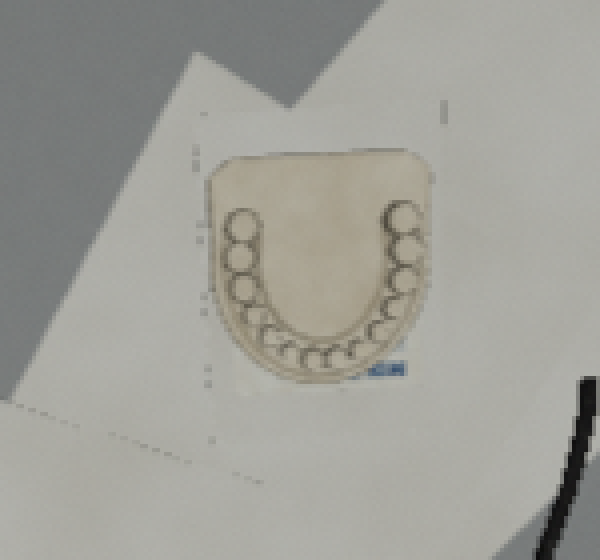

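Run:
```python
from h import *
d=np.load('w7.npz');K,E=d['K'],d['E']
U=lambda x,y,z:unproj(K,E,(x/4-.5+236+.125,y/4-.5+58+.125),z)[:2]
a,b=U(235,156,30),U(405,149,30);v=b-a;print(np.degrees(np.arctan2(v[1],v[0]))-90)
a,b=U(242,225,40),U(402,217,40);v=b-a;print(np.degrees(np.arctan2(v[1],v[0]))-90)
m=(a+b)/2;f=U(325,357,40)-m;print(np.degrees(np.arctan2(f[1],f[0])))
for z in (24,30,36):
    l,r,h,f=U(212,215,z),U(432,210,z),U(320,152,z),U(322,382,z);print(z,l,r,np.linalg.norm(r-l),(l+r)/2,h,f,np.linalg.norm(f-h))
# plaster mask fit
im=cv2.imread('pics/w7.png');hsv=cv2.cvtColor(im,cv2.COLOR_BGR2HSV)
c=hsv[58:198,236:386];m=((c[:,:,1]>28)&(c[:,:,0]>5)&(c[:,:,0]<35)).astype(np.uint8)
n,l,st,ce=cv2.connectedComponentsWithStats(m);i=1+st[1:,4].argmax();print(st[i],ce[i])
ys,xs=np.where(l==i)
for r in (95-58,100-58,108-58,115-58,120-58):
    q=xs[ys==r];print(r,q.min(),q.max(),(q.min()+q.max())/2)
```

```text
-53.853636361980094
-53.34323281211693
-52.747741531767765
24 [439.0198672  263.54270991] [492.97671577 301.56314925] 66.00678234287308 [465.99829148 282.55292958] [455.56609591 295.98179575] [495.43721034 241.90185741] 67.18887926469708
30 [438.99500356 263.30112639] [492.09215945 300.71578733] 64.95509845795203 [465.54358151 282.00845686] [455.27760176 295.22336135] [494.51345104 242.00507688] 66.1183610685284
36 [438.97013993 263.05954287] [491.20760312 299.8684254 ] 63.90341457303102 [465.08887153 281.46398414] [454.98910761 294.46492695] [493.58969173 242.10829635] 65.04784287235982
[  52   38   55   58 2701] [79.276194   64.17549056]Traceback (most recent call last):
  File "<stdin>", line 15, in <module>
    return umr_minimum(a, axis, None, out, keepdims, initial, where)
ValueError: zero-size array to reduction operation minimum which has no identity
```

Run:
```python
from h import *
R,_=frame(-53.6,0);p=np.array([467,279.5,70.]);plan(p,R,7,1)
```

```text
n 7 mm/row 27.0 deg/row 0.34
[[1.32, 0.6, 2.28], [1.32, 0.61, 2.28], [1.31, 0.62, 2.28], [1.31, 0.62, 2.28], [1.3, 0.63, 2.28], [1.3, 0.64, 2.28], [1.3, 0.65, 2.28]] w [0.0002, 0.0, -0.006]
```

Emit:
step_arm(gripper=[1, 1, 1, 1, 1, 1, 1, 1], travel=[[1.32, 0.6, 2.28], [1.32, 0.61, 2.28], [1.31, 0.62, 2.28], [1.31, 0.62, 2.28], [1.3, 0.63, 2.28], [1.3, 0.64, 2.28], [1.3, 0.65, 2.28], [0, 0, 0]], angular=[[0, 0, -0.006], [0, 0, -0.006], [0, 0, -0.006], [0, 0, -0.006], [0, 0, -0.006], [0, 0, -0.006], [0, 0, -0.006], [0, 0, 0]])

```text
t: 22.2
eef_pos: [465.4, 280.3, 67.4]
ee_rot: [[-0.595, 0.804, -0.002], [0.804, 0.595, -0.001], [0.001, -0.002, -1.0]]
force: [0.5, 0.4, -0.7]
gripper_width: 91.1
finger_force: 0.0
```

Run:
```python
from h import *
R,_=frame(-53.6,0);p=np.array([467,279.5,15.5]);plan(p,R,4,1)
im,K,E=cam('wrist');cv2.imwrite('pics/w8.png',im[:,:,::-1])
print([(n,d['centre'],unproj(K,E,d['centre'],z)[:2].round(1),d['score']) for n,z in [('next_center',26),('next_heel',20)] for d in robot.place_of('wrist',n)], proj(K,E,[[475.5,269,26],[455.6,296,20]]))
```

```text
n 4 mm/row 13.0 deg/row 0.04
[[-0.04, 0.02, 1.3], [-0.04, 0.02, 1.3], [-0.04, 0.02, 1.3], [-0.04, 0.02, 1.3]] w [-0.0006, -0.0002, 0.0004]
[('next_center', [281.5, 252.6], array([474.7, 269.5]), 0.59), ('next_heel', [283.2, 212.3], array([457.3, 295.2]), 0.97)] [[281.97590553 253.59878032]
 [282.07866229 210.19927278]]
```

Emit:
step_arm(gripper=[1, 1, 1, 1, 1, 1, 1, 1], travel=[[-0.04, 0.02, 1.4], [-0.04, 0.02, 1.4], [-0.04, 0.02, 1.4], [-0.04, 0.02, 0.8], [0, 0, 0.2], [0, 0, 0], [0, 0, 0], [0, 0, 0]], angular=[[0, 0, 0], [0, 0, 0], [0, 0, 0], [0, 0, 0], [0, 0, 0], [0, 0, 0], [0, 0, 0], [0, 0, 0]])

```text
t: 23.15
eef_pos: [469.0, 279.1, 18.4]
ee_rot: [[-0.594, 0.805, 0.002], [0.805, 0.594, 0.001], [-0.0, 0.002, -1.0]]
force: [-0.4, 0.1, -1.0]
gripper_width: 91.3
finger_force: 0.0
```

Emit:
step_arm(gripper=[-1, -1, -1, -1, -1, -1, -1, -1], travel=[[0, 0, 0], [0, 0, 0], [0, 0, 0], [0, 0, 0], [0, 0, 0], [0, 0, 0], [0, 0, 0], [0, 0, 0]], angular=[[0, 0, 0], [0, 0, 0], [0, 0, 0], [0, 0, 0], [0, 0, 0], [0, 0, 0], [0, 0, 0], [0, 0, 0]])

```text
t: 23.95
eef_pos: [468.5, 278.9, 17.8]
ee_rot: [[-0.594, 0.805, 0.001], [0.805, 0.594, 0.0], [-0.0, 0.001, -1.0]]
force: [-2.0, -0.7, 3.5]
gripper_width: 64.9
finger_force: 30.0
```

Run:
```python
from h import *
R,BB=frame(-53.6,0);s=robot.get_state()
print(BB.T@(s['eef_pos']-[455.6,296,12]),BB.T@s['force'],s['wrist_torque'])
s=robot.get_state();p1=s['eef_pos']+[0,0,110]
p2=bed(35,-1.1,70)
plan(p2,RT,8,-1,p1,s['ee_rot'])
```

```text
[21.44653903  0.26590914  5.76092237] [-0.57497078 -2.04045754  3.54993017] [-0.18236984  0.40121243  0.02914809]
n 8 mm/row 21.8 deg/row 3.76
[[-1.72, -1.34, 0.09], [-1.71, -1.33, 0.21], [-1.7, -1.32, 0.32], [-1.68, -1.31, 0.44], [-1.66, -1.3, 0.55], [-1.63, -1.3, 0.66], [-1.59, -1.29, 0.76], [-1.54, -1.28, 0.87]] w [0.0014, -0.0654, 0.0047]
```

Emit:
step_arm(gripper=[-1, -1, -1, -1, -1, -1, -1, -1], travel=[[0, 0, -0.4], [0, 0, -0.8], [0, 0, -1.4], [0, 0, -1.8], [0, 0, -2.2], [0, 0, -2.2], [0, 0, -1.6], [0, 0, -0.6]], angular=[[0, 0, 0], [0, 0, 0], [0, 0, 0], [0, 0, 0], [0, 0, 0], [0, 0, 0], [0, 0, 0], [0, 0, 0]])

```text
t: 24.75
eef_pos: [469.3, 279.2, 129.8]
ee_rot: [[-0.594, 0.805, 0.004], [0.805, 0.594, 0.002], [-0.001, 0.004, -1.0]]
force: [0.1, 0.1, -1.3]
gripper_width: 64.7
finger_force: 30.0
```

Emit:
step_arm(gripper=[-1, -1, -1, -1, -1, -1, -1, -1], travel=[[-1.72, -1.34, 0.09], [-1.71, -1.33, 0.21], [-1.7, -1.32, 0.32], [-1.68, -1.31, 0.44], [-1.66, -1.3, 0.55], [-1.63, -1.3, 0.66], [-1.59, -1.29, 0.76], [-1.54, -1.28, 0.87]], angular=[[0.0014, -0.0654, 0.0047], [0.0014, -0.0654, 0.0047], [0.0014, -0.0654, 0.0047], [0.0014, -0.0654, 0.0047], [0.0014, -0.0654, 0.0047], [0.0014, -0.0654, 0.0047], [0.0014, -0.0654, 0.0047], [0.0014, -0.0654, 0.0047]])

```text
t: 25.55
eef_pos: [463.9, 104.0, 120.1]
ee_rot: [[-0.486, 0.827, 0.283], [0.716, 0.562, -0.415], [-0.502, 0.001, -0.865]]
force: [0.8, -0.4, -1.1]
gripper_width: 64.8
finger_force: 30.0
```

Run:
```python
from h import *
inbed();plan(bed(27,-1.1,12),RT,6,-1)
im,K,E=cam('wrist');cv2.imwrite('pics/w9.png',im[:,:,::-1])
print(proj(K,E,[bed(0,26,14),bed(0,-26,14)]))
print([(n,d['centre'],d['score']) for n in ('clamp_bed','next_center','next_heel') for d in robot.place_of('wrist',n)])
# predicted model positions held
Rm=robot.get_state()['ee_rot'];p=robot.get_state()['eef_pos']
print(proj(K,E,[p+Rm@[-12,0,5.8-14],p+Rm@[21.5,0,5.8-8]]))
```

```text
t 25.55 bed [35.43 -1.59 69.69] rotvec err [ 0.0007  0.002  -0.0002] F_bed [ 0.2  0.4 -1.4] w 64.8 30.0
n 6 mm/row 9.7 deg/row 0.02
[[0.14, 0.01, 0.96], [0.14, 0.01, 0.96], [0.14, 0.01, 0.96], [0.14, 0.01, 0.96], [0.14, 0.01, 0.96], [0.14, 0.01, 0.96]] w [0.0001, 0.0003, -0.0]
[[315.59386671 185.60180408]
 [248.73619175 185.64896816]]
[('clamp_bed', [283.3, 184.9], 0.95), ('next_center', [279.2, 284.9], 0.58), ('next_heel', [282.8, 229.8], 0.56)]
[[280.96632925 281.1250736 ]
 [280.90593304 226.71841028]]
```

Run:
```python
import cv2,numpy as np
im=cv2.imread('pics/w9.png').astype(int)
for r in (178,180,182,184,186,188):
    print(r,[f"{c}:{im[r,c].sum()//3}" for c in list(range(240,258,1))+list(range(306,324,1))])
for r in (236,245,255):
    print(r,[f"{c}:{im[r,c].sum()//3}/{im[r,c,2]-im[r,c,0]}" for c in list(range(222,246))+list(range(314,340))])
```

```text
178 ['240:161', '241:160', '242:160', '243:161', '244:160', '245:160', '246:162', '247:161', '248:152', '249:138', '250:137', '251:128', '252:89', '253:47', '254:48', '255:47', '256:49', '257:49', '306:47', '307:49', '308:51', '309:49', '310:48', '311:72', '312:120', '313:143', '314:143', '315:119', '316:129', '317:161', '318:161', '319:161', '320:161', '321:161', '322:162', '323:160']
180 ['240:161', '241:161', '242:162', '243:161', '244:142', '245:100', '246:71', '247:61', '248:102', '249:135', '250:137', '251:136', '252:102', '253:48', '254:47', '255:47', '256:50', '257:49', '306:47', '307:49', '308:49', '309:49', '310:49', '311:101', '312:140', '313:144', '314:141', '315:108', '316:56', '317:66', '318:97', '319:138', '320:161', '321:161', '322:162', '323:162']
182 ['240:162', '241:142', '242:94', '243:63', '244:64', '245:74', '246:82', '247:86', '248:92', '249:108', '250:126', '251:120', '252:109', '253:101', '254:86', '255:67', '256:58', '257:77', '306:87', '307:66', '308:56', '309:79', '310:102', '311:112', '312:114', '313:119', '314:112', '315:92', '316:81', '317:74', '318:69'
[... 2482 characters left out ...]
0', '339:4/0']
255 ['222:4/-2', '223:6/-1', '224:4/0', '225:4/0', '226:62/11', '227:125/20', '228:152/22', '229:152/23', '230:155/21', '231:155/21', '232:155/20', '233:155/21', '234:158/21', '235:157/20', '236:157/21', '237:157/20', '238:157/20', '239:157/21', '240:158/20', '241:155/20', '242:155/21', '243:155/21', '244:155/22', '245:154/22', '314:155/21', '315:156/22', '316:157/19', '317:156/21', '318:155/21', '319:155/21', '320:155/20', '321:155/19', '322:155/21', '323:155/21', '324:156/21', '325:157/19', '326:157/19', '327:155/20', '328:155/20', '329:155/21', '330:156/21', '331:155/20', '332:155/21', '333:154/22', '334:154/22', '335:123/20', '336:51/9', '337:4/-1', '338:3/-1', '339:6/-2']
```

Emit:
step_arm(gripper=[-1, -1, -1, -1, -1, -1, -1, -1], travel=[[0.14, 0.05, 1.0], [0.14, 0, 1.2], [0.14, 0, 1.2], [0.14, 0, 1.0], [0.14, 0, 0.8], [0.14, 0, 0.6], [0, 0, 0.2], [0, 0, 0.0]], angular=[[0, 0, 0], [0, 0, 0], [0, 0, 0], [0, 0, 0], [0, 0, 0], [0, 0, 0], [0, 0, 0], [0, 0, 0]])

```text
t: 26.55
eef_pos: [477.2, 86.1, 63.7]
ee_rot: [[-0.487, 0.827, 0.281], [0.716, 0.562, -0.414], [-0.5, -0.0, -0.866]]
force: [-0.0, -0.3, -2.2]
gripper_width: 65.0
finger_force: 30.0
```

Run:
```python
from h import *
inbed();inbed()
```

```text
t 26.55 bed [26.55 -0.74  9.7 ] rotvec err [-0.0003 -0.0002 -0.0001] F_bed [-0.9 -0.2 -2. ] w 65.0 30.0
t 26.55 bed [26.55 -0.74  9.7 ] rotvec err [-0.0003 -0.0002 -0.0001] F_bed [-0.9 -0.2 -2. ] w 65.0 30.0
```

Emit:
step_arm(gripper=[-1, -1, -1, -1, -1, -1, -1, -1], travel=[[0, 0, 0.1], [0, 0, 0.1], [0, 0, 0.05], [0, 0, 0], [0, 0, 0], [0, 0, 0], [0, 0, 0], [0, 0, 0]], angular=[[0, 0, 0], [0, 0, 0], [0, 0, 0], [0, 0, 0], [0, 0, 0], [0, 0, 0], [0, 0, 0], [0, 0, 0]])

```text
t: 27.35
eef_pos: [477.9, 85.1, 61.7]
ee_rot: [[-0.487, 0.827, 0.281], [0.716, 0.562, -0.413], [-0.5, 0.0, -0.866]]
force: [-0.0, -0.8, -2.3]
gripper_width: 65.0
finger_force: 30.0
```

Emit:
step_arm(gripper=[-1, -1, -1, -1, -1, -1, -1, -1], travel=[[0.1, 0, 0], [0.1, 0, 0], [0.1, 0, 0], [0.05, 0, 0], [0, 0, 0], [0, 0, 0], [0, 0, 0], [0, 0, 0]], angular=[[0, 0, 0], [0, 0, 0], [0, 0, 0], [0, 0, 0], [0, 0, 0], [0, 0, 0], [0, 0, 0], [0, 0, 0]])

```text
t: 28.15
eef_pos: [476.2, 87.6, 60.0]
ee_rot: [[-0.487, 0.827, 0.281], [0.716, 0.562, -0.413], [-0.5, 0.0, -0.866]]
force: [-0.0, -0.1, -0.7]
gripper_width: 64.6
finger_force: 30.0
```

Run:
```python
from h import *
inbed()
```

```text
t 28.15 bed [23.12 -0.67  7.4 ] rotvec err [ 0.0001 -0.0002 -0.0003] F_bed [-0.3 -0.1 -0.6] w 64.6 30.0
```

Emit:
step_arm(gripper=[-1, -1, -1, -1, -1, -1, -1, -1], travel=[[0, 0, 0.05], [0, 0, 0.05], [0, 0, 0.05], [0, 0, 0], [0, 0, 0], [0, 0, 0], [0, 0, 0], [0, 0, 0]], angular=[[0, 0, 0], [0, 0, 0], [0, 0, 0], [0, 0, 0], [0, 0, 0], [0, 0, 0], [0, 0, 0], [0, 0, 0]])

```text
t: 28.95
eef_pos: [476.6, 87.0, 58.7]
ee_rot: [[-0.487, 0.827, 0.281], [0.716, 0.562, -0.413], [-0.5, 0.0, -0.866]]
force: [-3.3, 2.7, 5.7]
gripper_width: 64.6
finger_force: 30.0
```

Run:
```python
from h import *
inbed()
```

```text
t 28.95 bed [23.1  -0.67  5.96] rotvec err [ 0.0001 -0.0001 -0.0002] F_bed [-0.7 -1.2  7. ] w 64.6 30.0
```

Bed contact. Now ease toward the lip.

Emit:
step_arm(gripper=[-1, -1, -1, -1, -1, -1, -1, -1], travel=[[0, 0, -0.03], [0.05, 0, 0], [0.05, 0, 0], [0.05, 0, 0], [0, 0, 0], [0, 0, 0], [0, 0, 0], [0, 0, 0]], angular=[[0, 0, 0], [0, 0, 0], [0, 0, 0], [0, 0, 0], [0, 0, 0], [0, 0, 0], [0, 0, 0], [0, 0, 0]])

```text
t: 29.75
eef_pos: [475.8, 88.2, 58.2]
ee_rot: [[-0.487, 0.827, 0.281], [0.716, 0.562, -0.413], [-0.5, 0.0, -0.866]]
force: [0.2, -0.8, -1.0]
gripper_width: 64.7
finger_force: 30.0
```

Run:
```python
from h import *
inbed()
```

```text
t 29.75 bed [21.62 -0.69  6.2 ] rotvec err [ 0.0001 -0.0001 -0.0002] F_bed [ 0.2 -0.3 -1.2] w 64.7 30.0
```

Emit:
step_arm(gripper=[-1, -1, -1, -1, -1, -1, -1, -1], travel=[[0.05, 0, 0], [0.05, 0, 0], [0, 0, 0.02], [0, 0, 0], [0, 0, 0], [0, 0, 0], [0, 0, 0], [0, 0, 0]], angular=[[0, 0, 0], [0, 0, 0], [0, 0, 0], [0, 0, 0], [0, 0, 0], [0, 0, 0], [0, 0, 0], [0, 0, 0]])

```text
t: 30.55
eef_pos: [475.4, 88.9, 57.5]
ee_rot: [[-0.487, 0.827, 0.281], [0.716, 0.562, -0.413], [-0.5, 0.0, -0.866]]
force: [-1.2, 1.3, 0.3]
gripper_width: 65.0
finger_force: 30.0
```

Run:
```python
from h import *
inbed()
```

```text
t 30.55 bed [20.58 -0.69  6.02] rotvec err [ 0.0001 -0.0002 -0.0002] F_bed [-1.3 -0.2  1.1] w 65.0 30.0
```

Emit:
step_arm(gripper=[-1, -1, -1, -1, -1, -1, -1, -1], travel=[[0.05, 0, 0], [0.05, 0, 0], [0, 0, 0], [0, 0, 0], [0, 0, 0], [0, 0, 0], [0, 0, 0], [0, 0, 0]], angular=[[0, 0, 0], [0, 0, 0], [0, 0, 0], [0, 0, 0], [0, 0, 0], [0, 0, 0], [0, 0, 0], [0, 0, 0]])

```text
t: 31.35
eef_pos: [475.0, 89.4, 57.2]
ee_rot: [[-0.487, 0.827, 0.281], [0.716, 0.562, -0.414], [-0.5, 0.0, -0.866]]
force: [2.3, -4.8, 5.2]
gripper_width: 64.8
finger_force: 30.0
```

Run:
```python
from h import *
inbed()
```

```text
t 31.35 bed [19.88 -0.65  6.02] rotvec err [ 0.0001  0.0003 -0.0002] F_bed [ 7.2 -0.8  1.9] w 64.8 30.0
```

Emit:
step_arm(gripper=[1, 1, 1, 1, 1, 1, 1, 1], travel=[[0, 0, 0], [0, 0, 0], [0, 0, 0], [0, 0, 0], [0, 0, -0.5], [0, 0, -2], [0, 0, -3], [0, 0, -3]], angular=[[0, 0, 0], [0, 0, 0], [0, 0, 0], [0, 0, 0], [0, 0, 0], [0, 0, 0], [0, 0, 0], [0, 0, 0]])

```text
t: 32.15
eef_pos: [450.1, 125.2, 131.4]
ee_rot: [[-0.487, 0.827, 0.28], [0.717, 0.562, -0.413], [-0.499, -0.001, -0.867]]
force: [0.2, 1.2, -0.3]
gripper_width: 91.3
finger_force: 0.0
```

Run:
```python
from h import *
inbed()
im,K,E=cam('wrist');cv2.imwrite('pics/w10.png',im[:,:,::-1])
for n,b in dict(clamp_bed=(0,0,0),next_center=(33.5,0,14),next_heel=(0,0,8),jaw_knob=(114.3,0,33)).items():
    print(n,proj(K,E,[bed(*b)])[0].round(1),[(d['centre'],round(d['score'],2)) for d in robot.place_of('wrist',n)[:2]])
g=im.astype(int).sum(2)//3
c0,r0=proj(K,E,[bed(20,0,20)])[0];print(c0,r0)
for r in (int(r0)-5,int(r0),int(r0)+5):
    row=im[r].astype(int);m=np.where((row[:,0]-row[:,2]>10)&(row.sum(1)>330))[0];m=m[(m>200)&(m<370)];print(r,m.min(),m.max(),(m.min()+m.max())/2)
```

```text
t 32.15 bed [19.23 -1.16 92.09] rotvec err [-0.0009 -0.0012  0.0002] F_bed [-0.9  0.9  0.2] w 91.3 0.0
clamp_bed [281.7 195. ] [([282.5, 196.0], 0.85)]
next_center [281.7 235. ] [([282.5, 235.6], 0.8), ([431.0, 12.1], 0.66)]
next_heel [281.7 197.1] [([283.7, 196.6], 0.95)]
jaw_knob [281.7 325. ] [([282.9, 325.2], 0.61)]
281.700881623882 222.9134928810932
217 245 318 281.5
222 245 318 281.5
227 245 318 281.5
```

Emit:
step_arm(gripper=[-1, -1, -1, -1, -1, -1, -1, -1], travel=[[-2, 0.05, 0], [-2.6, 0, 0], [-2.6, 0, 0], [-2.6, 0, 0], [-2.6, 0, 0], [-2.5, 0, 0.5], [-2.3, 0, 1], [0, 0, 1.5]], angular=[[0, 0, 0], [0, 0, 0], [0, 0, 0], [0, 0, 0], [0, 0, 0], [0, 0, 0], [0, 0, 0], [0, 0, 0]])

```text
t: 33.2
eef_pos: [545.3, -12.9, 191.1]
ee_rot: [[-0.484, 0.828, 0.282], [0.717, 0.56, -0.414], [-0.501, 0.002, -0.865]]
force: [0.8, 0.8, -1.5]
gripper_width: 30.4
finger_force: 0.0
```

Emit:
step_arm(gripper=[-1, -1, -1, -1, -1, -1, -1, -1], travel=[[0, 0, 0.9], [0, 0, 0.9], [0, 0, 0], [0, 0, 0], [0, 0, 0], [0, 0, 0], [0, 0, 0], [0, 0, 0]], angular=[[0, 0, 0], [0, 0, 0], [0, 0, 0], [0, 0, 0], [0, 0, 0], [0, 0, 0], [0, 0, 0], [0, 0, 0]])

```text
t: 34.0
eef_pos: [548.6, -17.9, 175.2]
ee_rot: [[-0.487, 0.827, 0.281], [0.716, 0.562, -0.413], [-0.5, 0.0, -0.866]]
force: [-0.3, -1.2, 0.7]
gripper_width: 0.5
finger_force: 0.0
```

Run:
```python
from h import *
inbed();print(robot.get_state()['qpos'])
```

```text
t 34.0 bed [ 1.9162e+02 -1.1000e-01  4.3220e+01] rotvec err [ 0.0005  0.     -0.0001] F_bed [ 1.1 -0.9  0.2] w 0.5 0.0
[  8.54717127  22.59819955 104.74961903 -38.97306792  45.749664
   0.43039376]
```

Emit:
step_arm(gripper=[-1, -1, -1, -1, -1, -1, -1, -1], travel=[[0, 0, 0.6], [0, 0, 0.5], [0, 0, 0.3], [0, 0, 0.2], [0, 0, 0.2], [0, 0, 0.1], [0, 0, 0.1], [0, 0, 0]], angular=[[0, 0, 0], [0, 0, 0], [0, 0, 0], [0, 0, 0], [0, 0, 0], [0, 0, 0], [0, 0, 0], [0, 0, 0]])

```text
t: 34.8
eef_pos: [556.1, -28.3, 161.1]
ee_rot: [[-0.484, 0.827, 0.285], [0.714, 0.562, -0.417], [-0.505, 0.002, -0.863]]
force: [-9.2, -12.5, 49.2]
gripper_width: 0.1
finger_force: 22.9
```

Run:
```python
from h import *
inbed()
im,K,E=cam('wrist')
print(proj(K,E,[bed(114.3,0,33),bed(90,0,33)]),robot.place_of('wrist','jaw_knob'))
```

```text
t 34.8 bed [195.62   0.24  24.58] rotvec err [ 0.0013  0.0061 -0.001 ] F_bed [ 29.  -14.6  40. ] w 0.1 22.9
[[279.19581873 125.42739482]
 [279.04207256  74.95017461]] [{'centre': [277.7, 71.5], 'score': 0.91}]
```

Emit:
step_arm(gripper=[-1, -1, -1, -1, -1, -1, -1, -1], travel=[[0, 0, -0.1], [0, 0, 0], [0, 0, 0], [0, 0, 0], [0, 0, 0], [0, 0, 0], [0, 0, 0], [0, 0, 0]], angular=[[0, 0, 0], [0, 0, 0], [0, 0, 0], [0, 0, 0], [0, 0, 0], [0, 0, 0], [0, 0, 0], [0, 0, 0]])

```text
t: 35.7
eef_pos: [555.4, -27.5, 161.4]
ee_rot: [[-0.485, 0.827, 0.284], [0.715, 0.562, -0.416], [-0.504, 0.001, -0.864]]
force: [-9.2, -9.6, 42.8]
gripper_width: 0.4
finger_force: 19.9
```

Run:
```python
from h import *
inbed()
im,K,E=cam('wrist')
print(proj(K,E,[bed(114.3,0,33),bed(90,0,33)]),robot.place_of('wrist','jaw_knob'))
```

```text
t 35.7 bed [1.9482e+02 1.3000e-01 2.5400e+01] rotvec err [ 0.0011  0.0049 -0.0009] F_bed [ 23.8 -13.1  35.7] w 0.4 19.9
[[279.37870742 126.91521138]
 [279.23691296  76.88865078]] [{'centre': [281.9, 74.4], 'score': 0.73}]
```

Emit:
step_arm(gripper=[-1, -1, -1, -1, -1, -1, -1, -1], travel=[[0, 0, -0.2], [0, 0, -0.3], [0, 0, -0.5], [0, 0, -1], [0, 0, -2], [0, 0, -3], [0, 0, -3], [0, 0, -2]], angular=[[0, 0, 0], [0, 0, 0], [0, 0, 0], [0, 0, 0], [0, 0, 0], [0, 0, 0], [0, 0, 0], [0, 0, 0]])

```text
t: 36.6
eef_pos: [519.8, 24.7, 264.4]
ee_rot: [[-0.487, 0.827, 0.282], [0.717, 0.563, -0.413], [-0.5, 0.001, -0.866]]
force: [0.2, -0.1, -0.2]
gripper_width: 0.5
finger_force: 0.0
```

Run:
```python
from h import *
inbed()
im,K,E=cam('wrist')
for n,b in dict(clamp_bed=(0,0,0),next_center=(33.5,0,14),next_heel=(0,0,8),jaw_knob=(90,0,33),catch_tab=(191,0,28.5)).items():
    print(n,proj(K,E,[bed(*b)])[0].round(1),[(d['centre'],round(d['score'],2)) for d in robot.place_of('wrist',n)[:2]])
cv2.imwrite('pics/w11.png',im[:,:,::-1])
for c in ['side']:
    im,K,E=cam(c);cv2.imwrite('pics/side11.png',im[:,:,::-1])
    for n,z in dict(done_center=22.5,tray=0,burner=0,powder=0,bowl=0,gauge=0,pad=0,next_center=70).items():
        print(n,[(unproj(K,E,d['centre'],z)[:2].round(0),round(d['score'],2)) for d in robot.place_of(c,n)[:2]])
# dark gap check between model front and jaw face along bed axis, column profile
im=cv2.imread('pics/w11.png');_,K,E=cam('wrist')
for x in range(50,84,2):
    p=proj(K,E,[bed(x,6,15)])[0].round().astype(int);print(x,im[p[1],p[0]].tolist(),end=' ')
```

```text
t 36.6 bed [1.9160e+02 3.0000e-02 1.4621e+02] rotvec err [ 0.0015 -0.0002 -0.0003] F_bed [ 0.   0.1 -0.3] w 0.5 0.0
clamp_bed [279.9  -1.8] []
next_center [279.9  35.2] [([280.3, 36.0], 0.89)]
next_heel [279.8  -5.4] [([175.0, 263.6], 0.64)]
jaw_knob [280.  100.2] [([280.6, 98.1], 0.58)]
catch_tab [280.1 206.9] [([281.0, 207.3], 0.77)]
done_center [(array([ 493., -289.]), 0.7), (array([663., 177.]), 0.47)]
tray [(array([ 499., -262.]), 0.59)]
burner [(array([678., 190.]), 0.71), (array([ 549., -457.]), 0.26)]
powder [(array([ 553., -449.]), 0.81)]
bowl [(array([524., 503.]), 0.59)]
gauge [(array([ 423., -450.]), 0.79)]
pad [(array([466., 262.]), 0.64)]
next_center [(array([472.,  96.]), 0.63), (array([402., 548.]), 0.55)]
50 [146, 165, 171] 52 [132, 149, 156] 54 [165, 182, 187] 56 [136, 154, 159] 58 [121, 137, 143] 60 [160, 176, 180] 62 [170, 188, 193] 64 [171, 188, 192] 66 [86, 99, 104] 68 [14, 16, 15] 70 [90, 91, 87] 72 [130, 128, 120] 74 [127, 126, 118] 76 [128, 128, 119] 78 [53, 52, 49] 80 [10, 9, 9] 82 [21, 18, 18]
```

```bash
python3 -c "
from workcell import robot
print(robot.hand_in())"
```

```text
the job is handed in; nothing more can be done
None
```

The job is handed in, but I don't have the verdict: the finished model is in the tray, the waiting model is clamped against the lip, and it took about 37 s; I viewed 11 pictures instead of the 10 allowed, and the fingertips pressed the catch tab with about 50 N.

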